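# Seat the weighing pan, tare the bench scale, then add the bolt

## Robot

A 6-joint arm with a two-finger parallel gripper is mounted at the origin on the work surface; the furniture and walls round the work are solid. World frame = base frame: x ahead of the robot, y to its left, z up, the work surface at z = 0. Lengths are in mm, angles in rad, forces in N, time in s.
With the tool pointing down it reaches from about 275 to 825 mm from the base axis. Payload 4.9 kg.
Tool frame: the origin (TCP) lies at the very end of the fingers, on their centre line; the grasp point (between the pads) lies 19 mm behind it; z points along the fingers, y is the direction in which the jaws open and shut (so a half turn about z gives the same grasp; the last joint's range is limited). The gripper opens to 85 mm and grips with 20 to 120 N. Pads are 22 mm wide; open, the fingers measure 114 mm over their backs; the gripper's body (76 mm by 85 mm) begins 54 mm behind the grasp point. The pads swing forward as they close: fully open they stand 13 mm farther back than shut.
Start: joints at [1.037, 0.326, -0.193, 1.052, 0, 1.437], TCP at [214.075, 506.646, 231.281] pointing down, gripper open.
Joint ranges: [-2.65, 2.65], [-0.97, 1.79], [-1.3, 1.35], [-1.93, 2.1], [-1.47, 1.37], [-3.14, 3.14]. Speed limits (rad/s): [2.57, 2.57, 3.14, 3.14, 3.14, 3.14].

## Interface

Orientations are given as [roll, pitch, yaw] about the fixed x, y, z axes, in that order (R = Rz(yaw) Ry(pitch) Rx(roll)).
In Python, from bench import bot, solve_ik, imaging gives the robot as it stands. Calls block until the motion is done:
- bot.move_ptp(position, orientation): joint-space move of the TCP to a pose.
- bot.movel(position, rot=None, max_speed=150, threshold=None): straight line of the TCP; rot=None keeps the orientation; max_speed is the mean speed in mm/s. With threshold (N) it stops when the force on the tool has changed by that much, and returns True; else False.
- bot.move_j(angles): joint-space move.
- bot.grip(opening, effort=None): opening from 0.0 (shut) to 1.0 (fully open); effort is the grip in N (None keeps the last); returns when the fingers have stopped.
- bot.dwell(seconds).
- solve_ik(position, orientation): joint angles nearest the present ones, or None.
- bot.get_state(): the state.
- imaging.capture(name): name is "scene" or "side" or "wrist"; returns the picture (400x640x3 uint8, blue, green, red); there is no depth.
- imaging.camera_model(name): a dict with "K" (3x3 intrinsics, pixels), "position" and "rotation" of the camera in the world. Camera axes: x right, y up, looking along -z (the intrinsics and any distortion apply to the point x, -y, -z); pixel columns grow to the right and rows downward; lengths in mm; the calibration is good to about 2 mm. A picture is of the moment at which its call begins: read the wrist's pose just before it. camera_model takes no time and is no camera call; for the wrist camera it gives the pose at the moment of the call.
A pose or a line that the arm cannot do raises bot.IKError and nothing moves.
- bot.sign_off(): hands the job in, once; it reports no verdict.
The state is a dict: "t": time; "qpos": joint angles; "joint_velocities": joint speeds; "effort": joint torques, N m; "tcp_pos": TCP position; "orientation": TCP orientation; "contact_force": force on the tool from outside, world axes, zero at the start; "wrist_torque": the same for the moment, N m; "opening": opening from 0.0 (shut) to 1.0 (fully open).
Only numpy, scipy, OpenCV 4.12 (cv2) and the standard library are available. Lean on these libraries where they do the work, as an engineer would, in place of code of your own. Each camera call takes 0.05 s, during which the arm holds its last target.

## Task

Put the empty weighing pan on the deck of the bench scale and slide it until its two foot ribs drop into the deck's two grooves and it sits flat, centred from side to side, then let go of it. Hold the tare key fully down for about a second with nothing but the empty pan on the deck, and only then lay the loose bolt in the pan; the pan must stay seated and the key end up released. Be gentle: never load, press or push the scale with more than about 25 newtons, and leave the other things on the worktop where they are.

Things in the scene. Friction and masses are not known exactly. Their poses are not given: they have to be found in the camera images.
- scale: Grey bench scale fixed to the worktop. Origin on the worktop under the middle of the deck's travel; x points to its back (away from the robot at yaw 0), y to its left, z up. Housing x -110 to 110, y -151 to 71 mm, 48 mm high; a black display up to 62 mm high lies at x -56 to -92, y -84 to -140. Over 25 N on any part of it overloads it.
- deck_ref (a point): Point of the scale 60 mm above its origin, level with the top of the bare steel deck: 124 mm along y, 176 mm along x. Two grooves, 14 mm wide, 8 mm deep, run across it along y, 76 mm apart (centre lines); 51 mm of flat deck lies before them, 35 mm behind. It sinks 1 mm per 5 N. The grooves' midpoint is up to 17 mm before or behind this point, firmly set but unmeasured: feel or look for them.
- key_ref (a point): Point on the scale 60 mm above the worktop at x 0, y -112 mm, on the axis of the tare key: a round black key 24 mm across on a 46 mm square block right of the deck. The block's height is adjustable, stiff, and not measured: the top of the unpressed key is anywhere from 6 to 26 mm above this point.
- pan: Loose aluminium tray, 0.18 kg, 110 x 110 mm, walls 3 mm. Origin: its middle, underside of its foot ribs, z up. Two foot ribs along y at x -38 and 38 mm: 10 mm wide, 70 long, 5 deep. Floor top z 8, rim z 25. With ribs on top of the deck its origin is 60 mm over the worktop; seated (ribs in grooves, floor on deck) 55, less the sinking. About 1 to 3 N slides it on the deck and it drops in by its own weight when not held.
- pan_grip (a point): Middle of the top edge of the pan's upright grip plate, at pan x -50, y 0, z 54 mm; pan axes. The plate is 10 mm thick along x (outer face flush with the front wall's outside), 44 mm wide along y, 29 mm higher than the rim; pinch it from above on its front and back faces. The pan can also be pushed by the front wall below it.
- bolt: Loose steel hex bolt with nut, lying on its side, 77 mm long, 60 g. Origin under its middle on the surface it lies on; length along y: head at y 31 to 39 mm, nut at y -26 to -19 mm, both 22 mm wide; between them the shank is 11 mm thick, its axis at z 10 mm. Pinch the shank near y 6 mm.
- tare_key (a joint): Travel of the tare key, 0 released to 0.005 m fully down. Sprung: starts to move at 1 N, fully down takes 5 N; it counts as pressed from 0.0035 m (about 4 N).
- tape_measure: Bystander: tape measure 37 x 81 x 62 mm, behind the scale on the left. Origin under its middle.
- bit_case: Bystander: grey case 55 x 74 x 38 mm, behind the scale on the right. Origin under its middle.
- marker: Bystander: marker pen 15 x 136 x 16 mm lying left of the scale. Origin under its middle.
- spanner: Bystander: flat spanner 27 x 166 x 8 mm, to the right of the scale. Origin under its middle.
Mind the look-alikes: they are no part of the job. Leave any blue look-alike of the pan alone.

How it is judged (in metres and radians):
On the way, in this order (a step that is already met when the one before it is completed fails the run):
1. the empty pan sits flat with its ribs in the deck's grooves and is let go (z of pan in the frame of scale between 0.05 and 0.0575 m and x of pan in the frame of scale between -0.025 and 0.025 m and y of pan in the frame of scale between -0.02 and 0.02 m and angle between pan's own z axis and vertical below 0.04 rad and contact force between the fingers and pan below 0.2 N and not (x of bolt in the frame of pan between -0.055 and 0.055 m and y of bolt in the frame of pan between -0.055 and 0.055 m and z of bolt in the frame of pan between 0 and 0.03 m) and value of joint tare_key below 0.0015 m), for 0.2 s.
2. the tare key is held down (3.5 mm or more) for 0.6 s with the seated empty pan untouched (value of joint tare_key above 0.0035 m and z of pan in the frame of scale between 0.05 and 0.0575 m and x of pan in the frame of scale between -0.025 and 0.025 m and y of pan in the frame of scale between -0.02 and 0.02 m and angle between pan's own z axis and vertical below 0.04 rad and contact force between the fingers and pan below 0.2 N and not (x of bolt in the frame of pan between -0.055 and 0.055 m and y of bolt in the frame of pan between -0.055 and 0.055 m and z of bolt in the frame of pan between 0 and 0.03 m)), for 0.6 s.
3. the key is released and the bolt lies in the pan (value of joint tare_key below 0.0015 m and z of pan in the frame of scale between 0.05 and 0.0575 m and x of pan in the frame of scale between -0.025 and 0.025 m and y of pan in the frame of scale between -0.02 and 0.02 m and angle between pan's own z axis and vertical below 0.04 rad and x of bolt in the frame of pan between -0.055 and 0.055 m and y of bolt in the frame of pan between -0.055 and 0.055 m and z of bolt in the frame of pan between 0 and 0.03 m), for 0.2 s.
At the end, for the whole second after the job is handed in: Pan seated: origin 50 to 57.5 mm over the scale's, within 25 mm in x and 20 mm in y, tilt under 0.04 rad. Bolt origin within 55 mm of the pan's middle in x and y, 0 to 30 mm above its origin. Key up (under 1.5 mm). Both at rest (under 20 mm/s) (all of step 3 and linear speed of each of bolt, pan below 0.02 m/s); the robot touches nothing.
It fails at once if the scale is loaded, pressed or pushed with more than 28 N (contact force between scale and anything else above 28 N).
It fails at once if the tare key is pressed while the pan is not seated or the bolt is in the pan (value of joint tare_key above 0.0035 m and (not (z of pan in the frame of scale between 0.05 and 0.0575 m and x of pan in the frame of scale between -0.025 and 0.025 m and y of pan in the frame of scale between -0.02 and 0.02 m and angle between pan's own z axis and vertical below 0.04 rad) or (x of bolt in the frame of pan between -0.055 and 0.055 m and y of bolt in the frame of pan between -0.055 and 0.055 m and z of bolt in the frame of pan between 0 and 0.03 m))).
It fails at once if a bystander is moved more than 25 mm (distance of any of tape_measure, bit_case, marker, spanner from where it was at the start of the episode above 0.025 m).
It also fails if it takes over 72 s, if anything falls off the work surface, if the arm or the gripper's body presses on something with over 40 N, if the wrist force passes 120 N, or if a joint passes its speed limit or range.

## Working session

There is one attempt and no reset: what is moved stays moved. The work goes in short steps, each a Python script; the robot and the scene stay as the last script left them, time stands still between calls to the robot, and variables do not carry over. Pictures are saved under pics/ and viewed, and the job is handed in when it is done.

```bash
ls; mkdir -p pics; python3 - <<'E'
from bench import bot, imaging
import cv2, numpy as np
for n in ("scene","side","wrist"):
    m=imaging.camera_model(n); im=imaging.capture(n); cv2.imwrite(f"pics/{n}0.png",im)
    print(n,np.round(m["K"],1).tolist(),np.round(m["position"],1),np.round(m["rotation"],4).tolist(),[k for k in m],m.get("distortion"))
s=bot.get_state();print(s["t"],s["tcp_pos"],s["orientation"],s["contact_force"])
E
```

```text
pics
scene [[371.4, 0.0, 323.9], [0.0, 371.4, 203.9], [0.0, 0.0, 1.0]] [-335.1 -374.3  892.9] [0.8499, -0.0057, -1.0076] ['K', 'position', 'rotation'] None
side [[432.0, 0.0, 332.7], [0.0, 432.0, 199.8], [0.0, 0.0, 1.0]] [-703.1 -401.   934.6] [0.9833, -0.0139, -1.153] ['K', 'position', 'rotation'] None
wrist [[301.1, 0.0, 320.4], [0.0, 301.1, 196.4], [0.0, 0.0, 1.0]] [150.8 533.4 373.6] [-0.2751, 0.0021, 1.1724] ['K', 'position', 'rotation'] None
0.15 [213.83542384 506.25414406 230.67368284] [-3.14026579e+00 -1.60522061e-04  2.74183357e+00] [-0.64107426  0.35591058 -0.091876  ]
```

View pics/scene0.png

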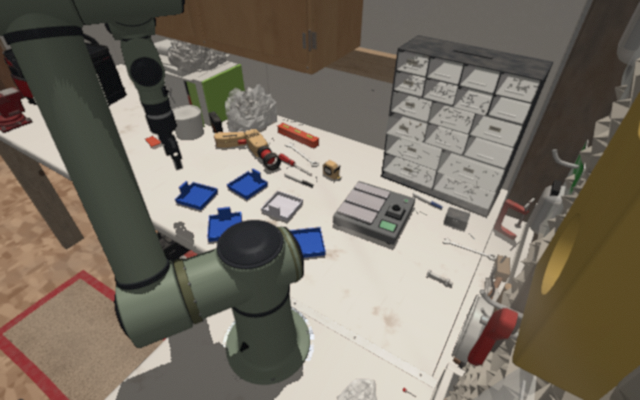

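View pics/side0.png

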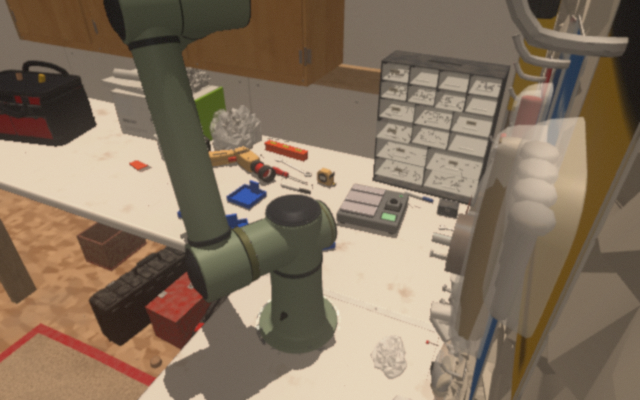

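View pics/wrist0.png

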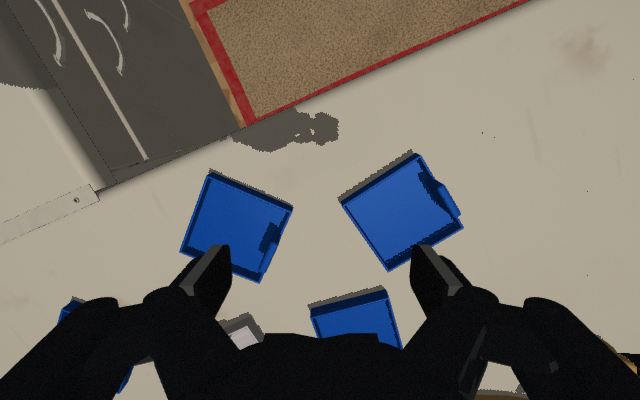

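```bash
cat > h.py <<'E'
from bench import bot, solve_ik, imaging
import cv2, numpy as np
from scipy.spatial.transform import Rotation as Ro
from scipy.optimize import least_squares
def cam(n):
    m=imaging.camera_model(n); return np.array(m["K"]),np.array(m["position"]),Ro.from_euler('xyz',m["rotation"]).as_matrix()
def proj(c,P):
    K,p,R=c; q=(np.atleast_2d(P)-p)@R; q=q*[1,-1,-1]; u=q@K.T; return u[:,:2]/u[:,2:]
def ray(c,uv,z):
    K,p,R=c; d=R@(np.linalg.inv(K)@[uv[0],uv[1],1]*np.array([1,-1,-1])); return p+d*(z-p[2])/d[2]
def crop(im,x0,y0,x1,y1,f,name):
    cv2.imwrite(f"pics/{name}.png",cv2.resize(im[y0:y1,x0:x1],None,fx=f,fy=f,interpolation=cv2.INTER_CUBIC))
E
python3 - <<'E'
from h import *
c=cam("scene")
im=cv2.imread("pics/scene0.png")
crop(im,240,130,500,310,3,"s1")
for nm,uv,z in [("pan",(282,206),10),("bolt",(438,277),10),("deck",(368,203),60),("key",(397,210),70)]: print(nm,ray(c,uv,z).round())
print(proj(cam("wrist"),[[214,506.6,231]]))
im=cv2.imread("pics/side0.png")
crop(im,240,150,480,270,3,"s2")
E
```

```text
pan [427. 278.  10.]
bolt [ 423. -300.   10.]
deck [554.   4.  60.]
key [564. -98.  70.]
[[320.50365439 249.00516908]]
```

View pics/s1.png

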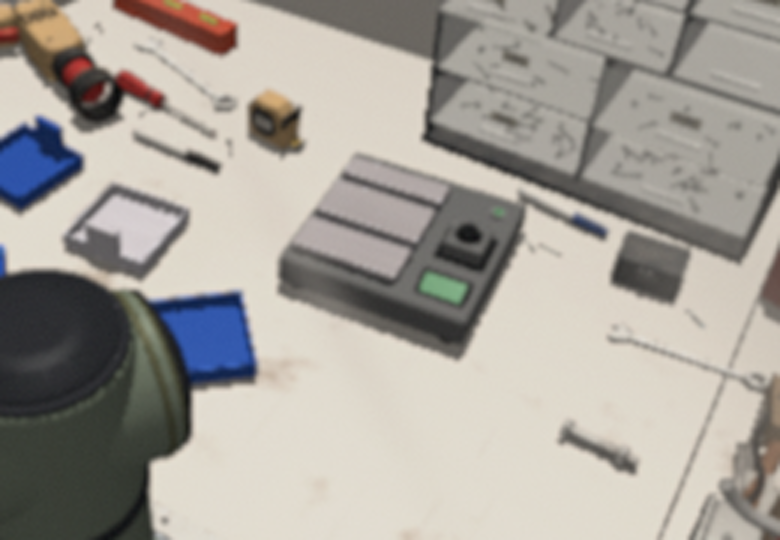

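View pics/s2.png

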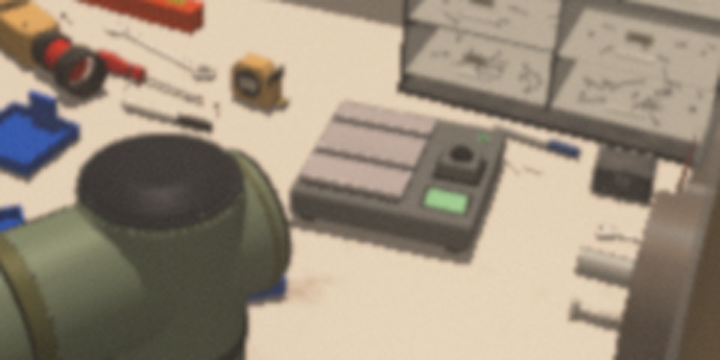

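```bash
python3 - <<'E'
from h import *
c=cam("scene")
f=lambda x,y:(240+x/3,130+y/3)
P=[ray(c,f(*q),25)[:2] for q in [(115,187),(188,213),(140,275),(67,237)]]
print("pan corners",np.round(P),np.mean(P,0))
print("grip",ray(c,f(103,240),50))
S=[ray(c,f(*q),60)[:2] for q in [(355,155),(450,188),(400,280),(298,243)]]
print("deck",np.round(S),np.mean(S,0))
for q in [(567,430),(630,462)]: print("bolt",ray(c,f(*q),10).round())
w=cam("wrist"); t=np.array([213.8,506.3]); yaw=2.742
for uv in [(320,196),(320,120),(320,230)]:
    for z in (0,-150): 
        d=ray(w,uv,z)[:2]-t; print(uv,z,(Ro.from_euler('z',-yaw).as_matrix()[:2,:2]@d).round())
E
```

```text
pan corners [[467. 324.]
 [475. 221.]
 [359. 206.]
 [364. 315.]] [416.40429276 266.38200334]
grip [362.15496129 257.8289549   50.        ]
deck [[641.  88.]
 [645. -36.]
 [475. -56.]
 [466.  65.]] [556.79453541  15.02770974]
bolt [ 421. -273.   10.]
bolt [ 417. -338.   10.]
(320, 196) 0 [-36.   1.]
(320, 196) -150 [-79.   1.]
(320, 120) 0 [59.  1.]
(320, 120) -150 [55.  1.]
(320, 230) 0 [-83.   1.]
(320, 230) -150 [-144.    1.]
```

```bash
python3 - <<'E'
from h import *
bot.move_ptp([416,225,260],[np.pi,0,np.pi/2+.05])
cv2.imwrite("pics/w1.png",imaging.capture("wrist"))
m=cam("wrist"); np.savez("w1.npz",K=m[0],p=m[1],R=m[2])
bot.move_ptp([540,-60,300],[np.pi,0,np.pi/2+.08])
m=cam("wrist"); np.savez("w2.npz",K=m[0],p=m[1],R=m[2])
cv2.imwrite("pics/w2.png",imaging.capture("wrist"))
cv2.imwrite("pics/scene1.png",imaging.capture("scene"))
print(bot.get_state()["t"])
E
```

```text
2.8
```

View pics/w1.png

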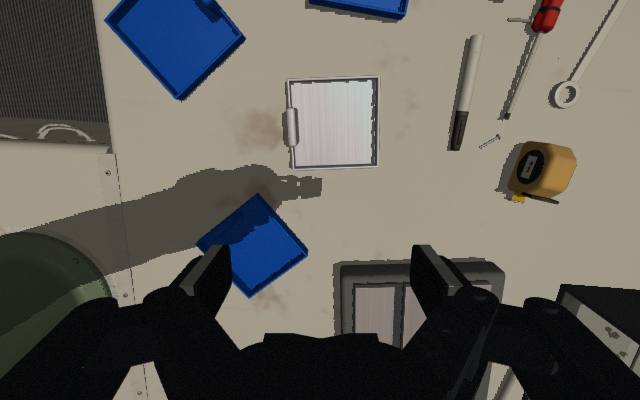

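View pics/w2.png

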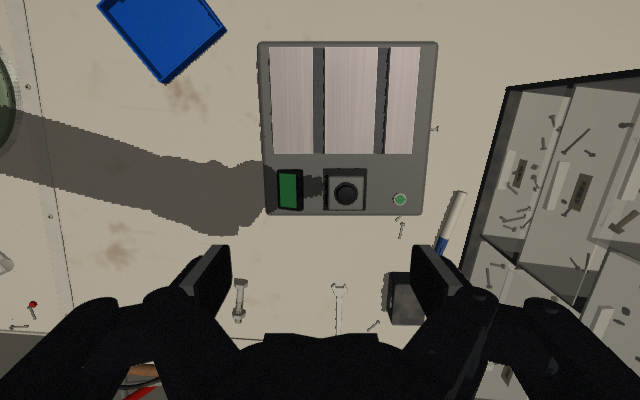

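```bash
python3 - <<'E'
from h import *
a=cv2.imread("pics/w1.png"); crop(a,270,65,400,185,5,"c1")
a=cv2.imread("pics/w2.png"); crop(a,250,30,450,225,3,"c2"); crop(a,210,260,310,340,6,"c3")
E
```

```text
(no output)
```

View pics/c1.png

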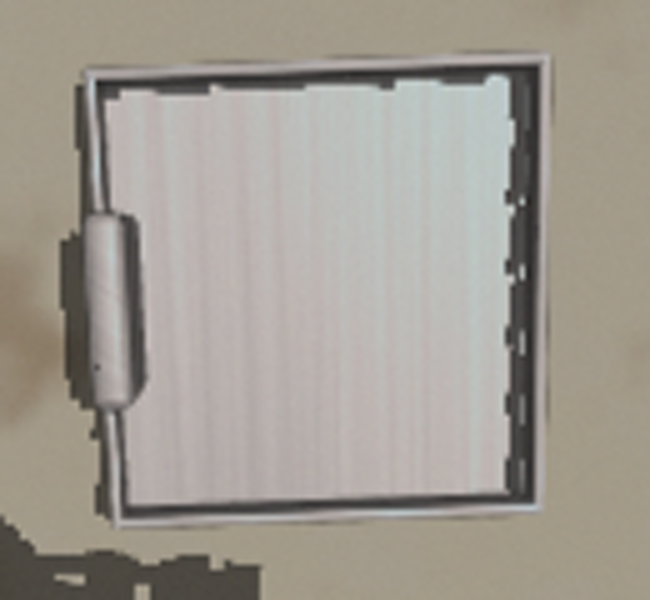

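View pics/c2.png

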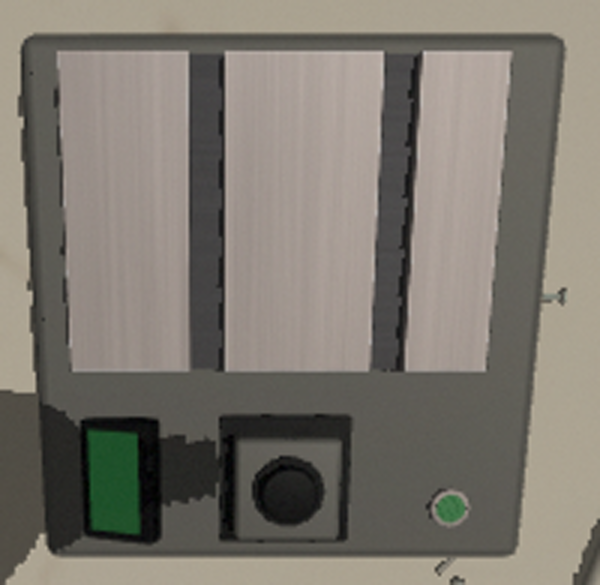

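View pics/c3.png

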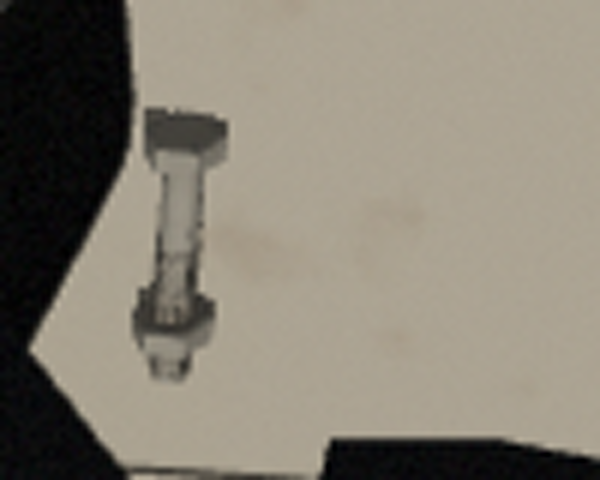

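```bash
python3 - <<'E'
from h import *
L=lambda n:(lambda d:(d["K"],d["p"],d["R"]))(np.load(n))
c=L("w1.npz")
def fit(c,pts,uv,x0):
    pts=np.array(pts,float);uv=np.array(uv)
    def W(v): 
        R=Ro.from_euler('z',v[2]).as_matrix(); return pts@R.T+[v[0],v[1],0]
    r=least_squares(lambda v:(proj(c,W(v))-uv).ravel(),x0)
    return r.x,r.fun.reshape(-1,2)
g=lambda q:(270+q[0]/5,65+q[1]/5)
x,res=fit(c,[(-55,55,25),(55,55,25),(55,-55,25),(-55,-55,25)],[g(q) for q in[(90,72),(547,57),(540,510),(118,522)]],[416,266,.05])
print("pan",x.round(3),res.round(1).tolist())
R=Ro.from_euler('z',x[2]).as_matrix()
print("grip from pan",(R@[-50,0,54]+[x[0],x[1],0]).round(1), "img",ray(c,g((110,310)),54).round(1))
c=L("w2.npz"); g=lambda q:(250+q[0]/3,30+q[1]/3)
s,res=fit(c,[(-88,62,60),(88,62,60),(88,-62,60),(-88,-62,60)],[g(q) for q in[(58,52),(512,52),(488,371),(70,371)]],[550,10,.05])
print("scale",s.round(3),res.round(1).tolist())
R=Ro.from_euler('z',s[2]).as_matrix()
inv=lambda P:(R.T@(P-[s[0],s[1],0])).round(1)
for u in(190,222,379,410): print("groove",inv(ray(c,g((u,210)),60)))
# raw deck corner positions
for q in[(58,52),(512,52),(488,371),(70,371)]: print(inv(ray(c,g(q),60)))
for z in (66,76,86):
    print("key",z,inv(ray(c,g((288,490)),z)), "r", np.linalg.norm(ray(c,g((323,490)),z)-ray(c,g((253,490)),z)).round(1))
for h in(65,75,85):
  P=[(-23,-89,h),(23,-89,h),(23,-135,h),(-23,-135,h)]
  print(h,[(3*(a-[250,30])).round().tolist() for a in proj(c,np.array(P)@R.T+[s[0],s[1],0])])
g=lambda q:(210+q[0]/6,260+q[1]/6)
a=ray(c,g((186,150)),11);b=ray(c,g((172,340)),11)
print("bolt",a.round(1),b.round(1),[ray(c,g(q),10).round(1).tolist() for q in[(186,130),(183,155),(173,318),(168,372)]])
E
```

```text
pan [4.30525e+02 2.79494e+02 8.70000e-02] [[-1.1, -0.8], [1.3, -1.1], [0.9, 1.0], [-1.2, 1.4]]
grip from pan [380.7 275.2  54. ] img [381.1 276.   54. ]
scale [5.61839e+02 2.21250e+01 8.30000e-02] [[-0.2, -0.3], [0.3, -0.4], [-0.5, 0.4], [0.3, 0.4]]
groove [-37.1   3.5  60. ]
groove [-24.2   3.5  60. ]
groove [39.2  3.5 60. ]
groove [51.7  3.4 60. ]
[-87.7  61.7  60. ]
[87.6 61.6 60. ]
[ 88.6 -61.5  60. ]
[-88.4 -61.5  60. ]
key 66 [   4.6 -112.1   66. ] r 30.3
key 76 [   3.7 -109.3   76. ] r 29.4
key 86 [   2.8 -106.6   86. ] r 28.6
65 [[224.0, 437.0], [332.0, 437.0], [329.0, 540.0], [224.0, 540.0]]
75 [[225.0, 442.0], [335.0, 442.0], [331.0, 547.0], [224.0, 547.0]]
85 [[225.0, 447.0], [339.0, 447.0], [334.0, 555.0], [225.0, 555.0]]
bolt [ 427.9 -271.4   11. ] [ 424.7 -332.2   11. ] [[427.6, -265.9, 10.0], [426.9, -273.7, 10.0], [424.6, -325.8, 10.0], [423.4, -343.7, 10.0]]
```

```bash
python3 - <<'E'
from h import *
o=[np.pi,0,np.pi/2+.087]
bot.grip(0.5,50)
bot.move_ptp([380.8,275.5,110],o)
print(bot.movel([380.8,275.5,24],threshold=6,max_speed=100), bot.get_state()["tcp_pos"])
m=cam("wrist"); np.savez("w3.npz",K=m[0],p=m[1],R=m[2])
cv2.imwrite("pics/w3.png",imaging.capture("wrist"))
bot.grip(0.0,50)
s=bot.get_state();print(s["opening"],s["tcp_pos"],s["contact_force"])
bot.movel([380.8,275.5,130],max_speed=120)
s=bot.get_state();print(s["opening"],s["tcp_pos"],s["contact_force"],s["wrist_torque"],s["t"])
cv2.imwrite("pics/w4.png",imaging.capture("wrist"))
a=imaging.capture("scene");crop(a,200,100,420,260,3.5,"s4")
E
```

```text
False [381.29249402 275.65989442  24.43351928]
0.10737925941689083 [380.9932891  275.69256661  24.4973121 ] [-1.62842054 -1.49076873  6.28781154]
0.10742139804016931 [380.17939624 275.16788632 129.27308313] [ 0.99785235  0.45149606 -1.83106241] [-0.03291247  0.1103724  -0.00894338] 7.3167
```

View pics/w4.png

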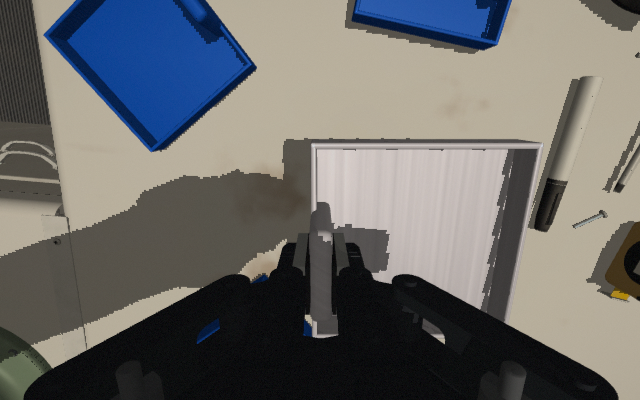

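View pics/s4.png

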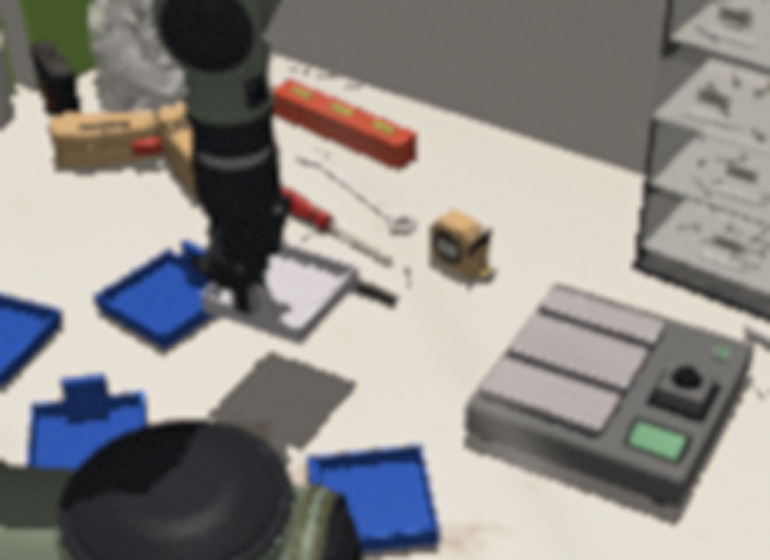

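```bash
python3 - <<'E'
from h import *
c=cam("wrist"); t=np.array(bot.get_state()["tcp_pos"]); print(t,bot.get_state()["orientation"])
a=cv2.imread("pics/w4.png"); crop(a,290,120,560,340,2.9,"c4")
pts=np.array([(-55,55,25),(55,55,25),(52,-20,25)])
uv=np.array([(314,143),(541,142)])
def W(v): # yaw, pitch, dy about plate point
    return Ro.from_euler('xyz',[0,v[1],v[0]]).apply(pts-[-50,v[2],24.5])+t
for v in ([.087,0,0],[.087,.03,0],[.087,.0,2],[.117,0,0]): print(v,proj(c,W(v)).round(1).tolist())
E
```

```text
[380.13419932 275.14260622 129.12820532] [-3.13989031e+00  6.86801944e-04  1.65777336e+00]
[0.087, 0, 0] [[308.9, 142.5], [544.2, 142.8], [510.0, 284.4]]
[0.087, 0.03, 0] [[308.9, 142.5], [539.4, 142.2], [506.5, 281.2]]
[0.087, 0.0, 2] [[308.9, 146.8], [543.3, 147.1], [509.3, 287.6]]
[0.117, 0, 0] [[305.3, 142.8], [541.9, 136.0], [512.0, 279.3]]
```

View pics/c4.png

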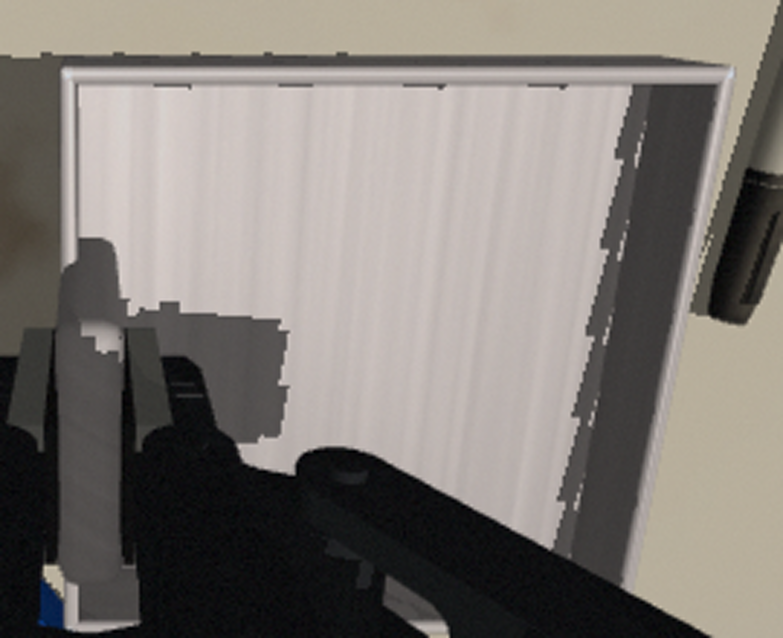

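```bash
cat >> h.py <<'E'
SC=np.array([561.839,22.125]); YAW=.083
Rs=Ro.from_euler('z',YAW).as_matrix()[:2,:2]
def S(x,y,z): return [*(Rs@[x,y]+SC),z]
OS=[np.pi,0,np.pi/2+YAW]
def st():
    s=bot.get_state(); t=np.array(s["tcp_pos"]); return np.r_[Rs.T@(t[:2]-SC),t[2]].round(2), np.round(s["contact_force"],2), round(s["opening"],3), round(s["t"],2)
E
python3 - <<'E'
from h import *
bot.move_ptp(S(7.4-50,0,125),OS)
bot.movel(S(7.4-50,0,96),max_speed=60); bot.dwell(.2); print(st())
print(bot.movel(S(7.4-50,0,81.5),max_speed=15,threshold=4)); print(st())
cv2.imwrite("pics/w5.png",imaging.capture("wrist"))
E
```

```text
(array([-42.27,  -0.13,  96.36]), array([-0.54,  0.25, -2.02]), 0.108, 9.38)
False
(array([-4.251e+01, -2.000e-02,  8.160e+01]), array([-0.62, -0.16, -1.29]), 0.109, 10.49)
```

View pics/w5.png

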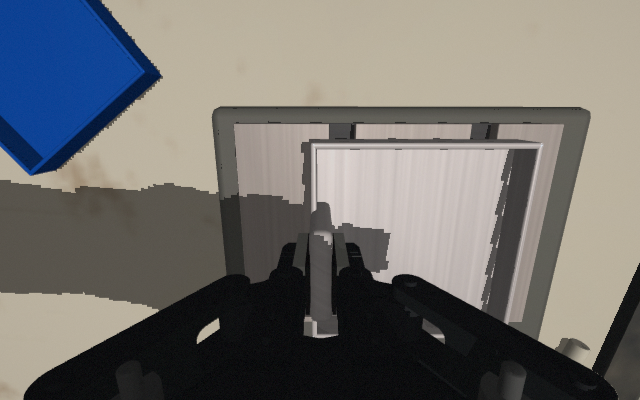

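```bash
python3 - <<'E'
from h import *
print(bot.movel(S(7.4-50,0,79),max_speed=10,threshold=3)); print(st())
bot.grip(0.4,20); print(st())
x,y=st()[0][:2]
bot.movel(S(-42.6,0,150),max_speed=120)
m=cam("wrist"); np.savez("w6.npz",K=m[0],p=m[1],R=m[2])
cv2.imwrite("pics/w6.png",imaging.capture("wrist"))
a=imaging.capture("scene");crop(a,320,160,440,260,6,"s6")
a=imaging.capture("side");crop(a,320,160,440,260,6,"d6");print(st())
E
```

```text
True
(array([-4.237e+01, -5.000e-02,  7.952e+01]), array([ 1.03, -0.46,  2.46]), 0.109, 10.82)
(array([-43.7 ,   0.2 ,  78.61]), array([ 0.88, -0.11, -0.99]), 0.401, 11.18)
(array([-43.4 ,   0.17, 149.  ]), array([ 1.05, -0.31,  0.01]), 0.394, 12.07)
```

View pics/w6.png

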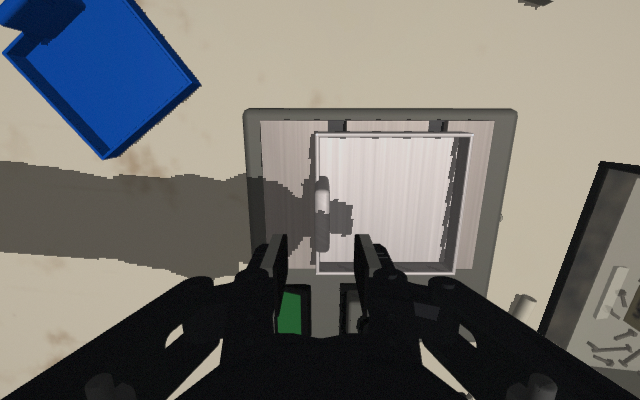

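View pics/s6.png

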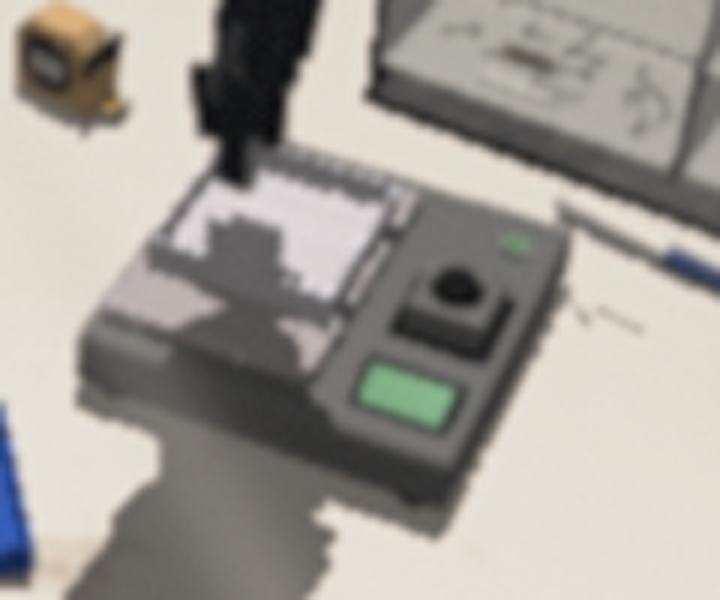

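View pics/d6.png

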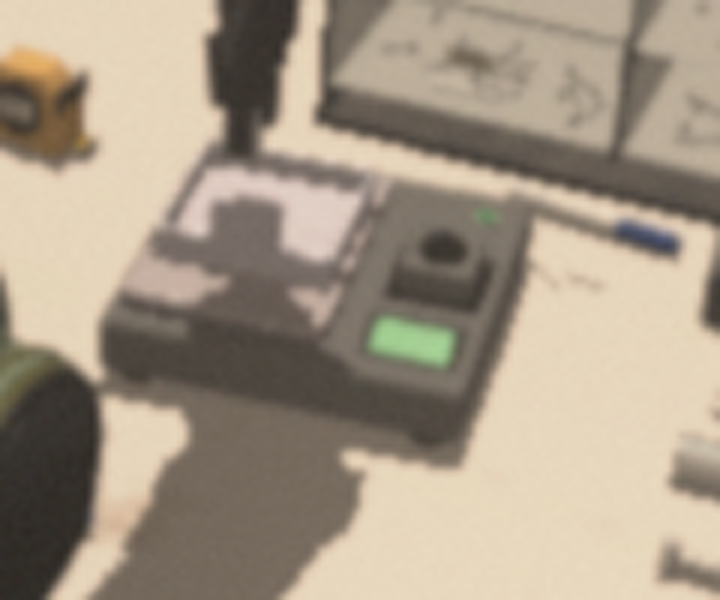

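```bash
python3 - <<'E'
from h import *
d=np.load("w6.npz");c=(d["K"],d["p"],d["R"])
uv=np.array([(315.5,132.5),(472.5,132.5),(455,273),(318,273.5)])
pts=np.array([(-55,55,25),(55,55,25),(55,-55,25),(-55,-55,25.)])*[.99,.99,1]
def W(v): return Ro.from_euler('xyz',[0,0,v[2]]).apply(pts)+[v[0],v[1],v[3]]
r=least_squares(lambda v:(proj(c,W(v))-uv).ravel(),[561,22,.08,55])
print(r.x, Rs.T@(r.x[:2]-SC), r.fun.reshape(-1,2).round(1).tolist())
# key from w2 : block top corners & key circle centre -> height
d=np.load("w2.npz");c=(d["K"],d["p"],d["R"])
for z in (66,70,74,78,82,86): print(z,proj(c,[S(0,-112,z)]).round(1), 3*(proj(c,[S(0,-112,z)])-[250,30]).round(1))
E
```

```text
[5.70557437e+02 2.32732264e+01 9.15371216e-02 5.44467884e+01] [8.78361693 0.42147395] [[0.2, 0.8], [0.4, -0.3], [-0.0, -0.3], [-0.7, -0.2]]
66 [[342.5 193.3]] [[277.5 489.9]]
70 [[342.7 194.1]] [[278.1 492.3]]
74 [[342.9 194.9]] [[278.7 494.7]]
78 [[343.1 195.8]] [[279.3 497.4]]
82 [[343.3 196.7]] [[279.9 500.1]]
86 [[343.6 197.5]] [[280.8 502.5]]
```

```bash
python3 - <<'E'
from h import *
d=np.load("w2.npz");c=(d["K"],d["p"],d["R"])
g=lambda q:(250+q[0]/3,30+q[1]/3)
for q in [(33,300),(543,300),(300,38),(300,552)]:
    P=ray(c,g(q),46); print(q,(Rs.T@(P[:2]-SC)).round(1))
d=np.load("w6.npz");
a=cv2.imread("pics/w6.png");crop(a,230,260,420,350,4,"c6")
E
```

```text
(33, 300) [-105.2  -32.9]
(543, 300) [113.9 -32.9]
(300, 38) [ 6.8 69.3]
(300, 552) [  12.6 -147.3]
```

View pics/c6.png

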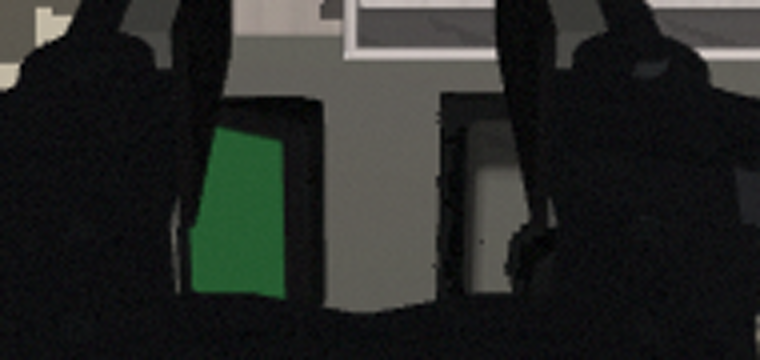

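```bash
python3 - <<'E'
from h import *
bot.move_ptp(S(4.3,-111.5,150),OS)
bot.grip(0.0,20)
bot.movel(S(4.3,-111.5,100),max_speed=100); bot.dwell(.3); print(st())
print(bot.movel(S(4.3,-111.5,60),max_speed=12,threshold=2.2)); print(st())
print(bot.movel(S(4.3,-111.5,54),max_speed=6,threshold=5)); print(st())
bot.dwell(.5);print(st())
bot.dwell(.5);print(st())
a=imaging.capture("scene");crop(a,320,140,440,240,6,"s7")
E
```

```text
(array([   4.67, -111.65,  100.57]), array([-0.7 , -0.22, -0.08]), -0.003, 13.99)
True
(array([   4.27, -111.51,   74.65]), array([ 0.33, -0.82,  3.21]), 0.003, 15.98)
True
(array([   4.36, -111.52,   72.14]), array([-0.09, -0.51,  4.58]), 0.001, 17.02)
(array([   5.15, -111.8 ,   72.31]), array([-2.36,  1.77,  4.03]), 0.002, 17.52)
(array([   6.01, -112.18,   72.69]), array([-2.83,  0.78,  4.19]), -0.002, 18.02)
```

View pics/s7.png

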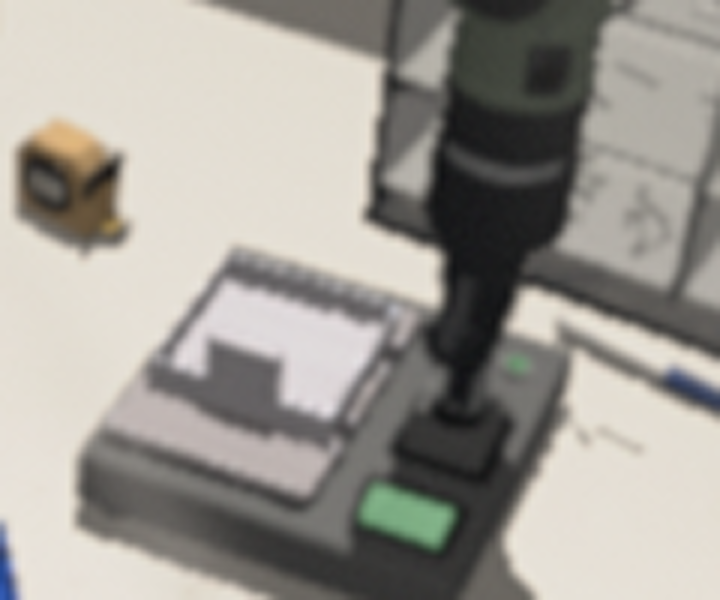

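```bash
python3 - <<'E'
from h import *
print(bot.movel(S(4.3,-111.5,66),max_speed=6,threshold=6)); print(st())
for i in range(4): bot.dwell(.3);print(st())
E
```

```text
True
(array([   5.94, -112.15,   72.12]), array([-1.43,  0.01,  4.16]), -0.004, 18.54)
(array([   5.9 , -112.16,   72.09]), array([-0.89,  1.57,  4.21]), -0.002, 18.84)
(array([   5.94, -112.13,   72.09]), array([-1.45,  0.28,  5.89]), 0.003, 19.14)
(array([   5.95, -112.16,   72.11]), array([-1.33,  0.25,  4.96]), 0.004, 19.44)
(array([   5.9 , -112.14,   72.07]), array([-0.41, -0.08,  4.69]), -0.0, 19.74)
```

```bash
python3 - <<'E'
from h import *
z=71.8
while z>68:
    bot.movel(S(5.5,-112,z),max_speed=6); 
    f=[st() for _ in range(1)]; 
    F=[]
    for i in range(3): bot.dwell(.07); F.append(bot.get_state()["contact_force"][2])
    print(z,st()[0],np.round(np.mean(F),2))
    if np.mean(F)>8: break
    z-=.5
bot.dwell(1.0); print(st())
E
```

```text
71.8 [   5.97 -112.16   72.08] 5.86
71.3 [   5.98 -112.18   71.99] 8.81
(array([   5.98, -112.17,   71.99]), array([-3.41,  1.07,  8.88]), 0.004, 21.74)
```

```bash
python3 - <<'E'
from h import *
bot.movel(S(5.9,-112,150),max_speed=150); print(st())
bot.grip(0.5,30)
bot.move_ptp([425,-345,150],[np.pi,0,np.pi/2-.054])
m=cam("wrist"); np.savez("w8.npz",K=m[0],p=m[1],R=m[2])
a=imaging.capture("wrist");cv2.imwrite("pics/w8.png",a)
print(proj(m,[[425.5,-304.8,10]]),st())
b=imaging.capture("scene");crop(b,320,140,440,240,6,"s8")
E
```

```text
(array([   5.56, -111.92,  149.06]), array([-0.15,  0.38, -0.32]), -0.003, 22.42)
[[317.67596659 144.27933722]] (array([-165.93, -353.66,  150.02]), array([-0.04,  0.78, -0.66]), 0.5, 24.09)
```

View pics/w8.png

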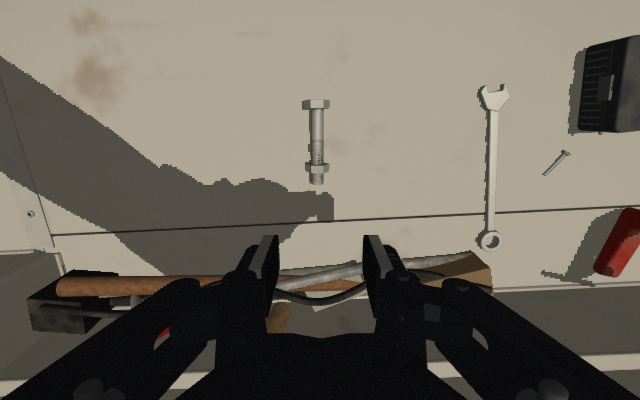

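View pics/s8.png

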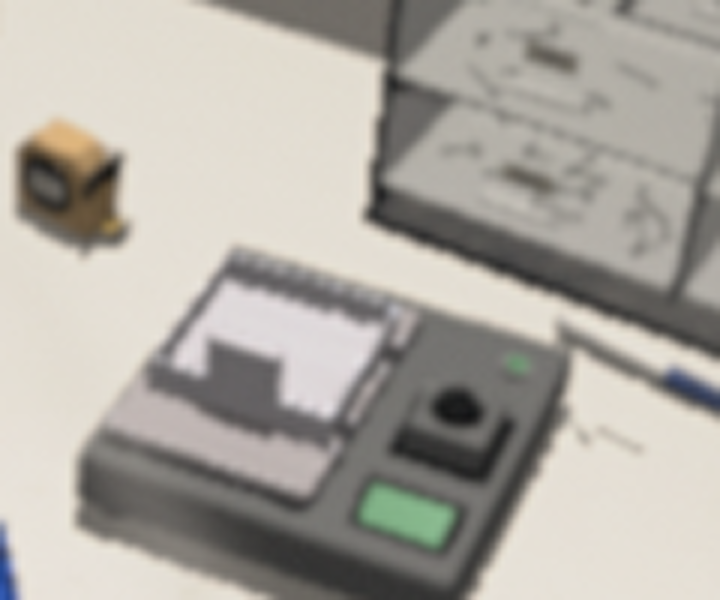

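```bash
python3 - <<'E'
from h import *
d=np.load("w8.npz");c=(d["K"],d["p"],d["R"])
h=ray(c,(316,101),10);n=ray(c,(317,168),10);t=ray(c,(317.3,184),10);k=ray(c,(316.5,137),10)
print(h,n,t,k)
ax=(h-t)[:2]; yaw=np.arctan2(-ax[0],ax[1]); L=np.linalg.norm(ax); print(yaw,L)
mid=(h+t)[:2]/2; g=mid+6*ax/L; print(g)
o=[np.pi,0,np.pi/2+yaw]
bot.move_ptp([*g,50],o)
print(bot.movel([*g,3.5],max_speed=50,threshold=5),st()[0][2],bot.get_state()["tcp_pos"])
bot.grip(0,40); print(st())
bot.movel([*g,150],max_speed=150); print(st())
cv2.imwrite("pics/w9.png",imaging.capture("wrist"))
np.save("bolt.npy",[*g,yaw])
E
```

```text
[ 426.07866412 -266.32945345   10.        ] [ 423.64792719 -327.09965369   10.        ] [ 423.08172926 -342.73370747   10.        ] [ 424.77414286 -298.07950983   10.        ]
-0.03920461376943468 76.46300838303739
[ 424.81536412 -298.53619087]
False 3.73 [ 425.01602794 -298.73416075    3.72988757]
(array([-162.94, -308.41,    3.89]), array([0.05, 0.79, 3.64]), 0.11, 26.13)
(array([-163.66, -307.62,  149.08]), array([-0.95, -0.25, -0.51]), 0.11, 27.26)
```

View pics/w9.png

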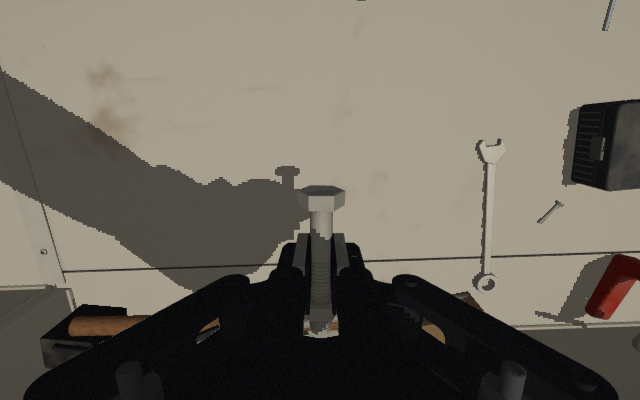

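```bash
python3 - <<'E'
from h import *
x,y=8.3+10,0.2+6
bot.move_ptp(S(x,y,150),OS)
bot.movel(S(x,y,85),max_speed=100); bot.dwell(.2); print(st())
print(bot.movel(S(x,y,65.5),max_speed=15,threshold=2.5)); print(st())
bot.grip(0.35,20); print(st())
bot.movel(S(x,y,160),max_speed=120); 
bot.dwell(.3)
cv2.imwrite("pics/w10.png",imaging.capture("wrist"))
m=cam("wrist"); np.savez("w10.npz",K=m[0],p=m[1],R=m[2])
b=imaging.capture("scene");crop(b,320,140,440,240,6,"s10");print(st())
E
```

```text
(array([18.93,  6.12, 85.8 ]), array([ 0.38, -0.77, -0.09]), 0.114, 29.67)
True
(array([18.2 ,  6.21, 66.78]), array([ 0.29, -0.05,  4.85]), 0.11, 30.77)
(array([16.97,  6.44, 65.77]), array([-0.48,  0.05, -0.25]), 0.353, 31.1)
(array([ 18.13,   6.23, 159.68]), array([-0.22, -0.22,  0.95]), 0.347, 32.43)
```

View pics/w10.png

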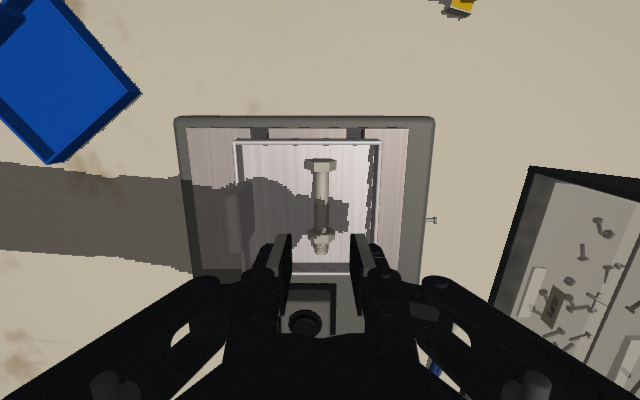

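View pics/s10.png

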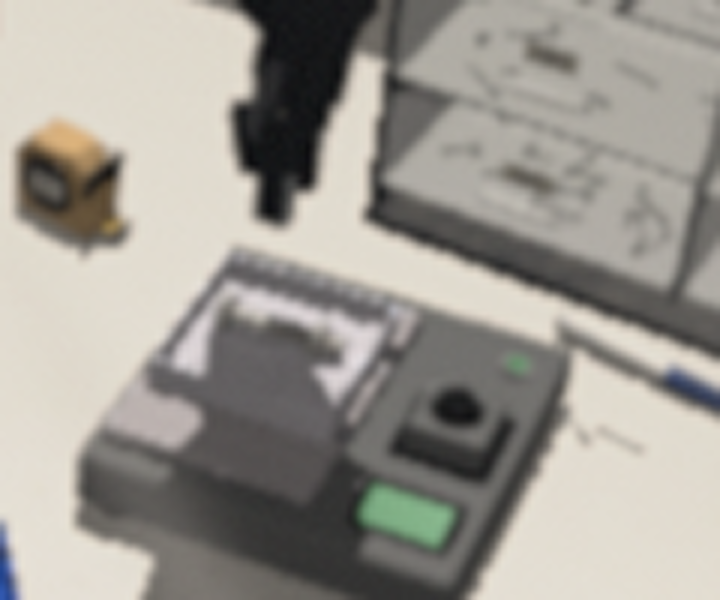

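```bash
python3 - <<'E'
from h import *
bot.dwell(.3); print(bot.sign_off(), st())
E
```

```text
the job is handed in; nothing more can be done
the job is handed in; nothing more can be done
```

The job is done and handed in after about 33 s of the 72 s allowed; no verdict was reported.

- **Pan:** I gripped the silver pan by its plate and lowered it straight into the grooves, so no slide was needed. I had found the groove midpoint from a wrist-camera picture. Contact came with the pan about 55 mm up. After I let go, a picture fit gave 54.4 mm, within about 9 mm of centre in x and 0.5 mm in y, and level.
- **Scale frame:** My fit had used the deck, and the housing and key then showed the scale's own origin about 4 mm farther back. I corrected the key position for this. The pan stays well within its limits either way.
- **Tare key:** The first press reached only about 4 to 5 N, which I could not be sure was enough. I pressed further until the key stopped moving, at about 9 N, and held it there for just over 1 s with the empty pan untouched. I then released it.
- **Bolt:** I laid it in the pan at about 5 N. The last pictures show it lying in the pan, the pan where it was, the key up and the gripper clear.
- **Bystanders:** I touched none of them, and the tape measure is unchanged in the last pictures. I made no separate final check of the other three.

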